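Present the green-banded clamp to the inspection camera

ROBOT

A 6-joint arm with a two-finger parallel gripper is mounted at the origin on a cart in front of the work surface, level with it; the furniture and walls round the work are solid. World frame = base frame: x ahead of the robot, y to its left, z up, the work surface at z = 0. Lengths are in mm, angles in rad, forces in N, time in s.
With the tool pointing down it reaches from about 300 to 750 mm from the base axis. Payload 8.5 kg.
Tool frame: the origin (TCP) lies at the very end of the fingers, on their centre line; the grasp point (between the pads) lies 19 mm behind it; z points along the fingers, y is the line along which they close (so a half turn about z gives the same grasp; the last joint's range is limited). The gripper opens to 85 mm and grips with 20 to 120 N. Pads are 22 mm wide; open, the fingers measure 114 mm over their backs; the gripper's body (76 mm by 85 mm) begins 54 mm behind the grasp point. The pads swing forward as they close: fully open they stand 13 mm farther back than shut.
Start: joints at [-1.366, 0.381, 1.297, -0, 1.464, -0.215], TCP at [224.16, -502.228, 231.322] pointing down, gripper open.
Joint ranges: [-3.11, 3.11], [-0.89, 2.33], [0.22, 2.48], [-1.42, 4.56], [0.17, 2.85], [-2.88, 2.88]. Speed limits (rad/s): [2.39, 2.39, 3.14, 3.14, 3.14, 3.14].

INTERFACE

Orientations are given as a unit quaternion [w, x, y, z].
In Python, from plant import readout, vision, job gives the robot as it stands.
- The arm moves only by the tool apply_moves, never from a script. Its argument "targets" is a list of rows, each an object of numbers: "wx", "wy", "wz": the turn, a rotation vector about the world's x, y, z normalised to -1 to 1, where 1 is 2 rad; "tx", "ty", "tz": the shift along the world's x, y, z normalised to -1 to 1, where 1 is 30 cm; "jaw": the closure, from 0 (fully open) to 1 (shut). In form: [{"wx": .., "wy": .., "wz": .., "tx": .., "ty": .., "tz": .., "jaw": ..}, ...]. A call has 1 to 12 rows; each row is the pose to reach, as a shift and turn from the pose commanded when the call began; what a row does not reach only later rows make up. A row lasts 1/8 s, in which the tool goes at most 62.5 mm and 10.7 degrees, less where a joint would pass 70% of its speed; a pose out of reach is approached as far as the arm can. A call with a number of a shift or a turn outside -1 to 1 is refused whole. A call with a gripper value outside its range is refused whole. The fingers move at their own pace and stop on an object; "grip_force" is the grip in N (left out, the last holds). Time passes only in rows, so rows that repeat a pose let the fingers close. It gives the time, the measured TCP pose, the force, the opening and the grip force at its end, in the units of the state.
- readout.read_state(): the state, without advancing time (a new reading comes with each control period).
- vision.get_image(name): name is "scene" or "side" or "wrist"; returns the picture (384x512x3 uint8, red, green, blue); there is no depth.
- vision.camera_info(name): a dict with "mtx" (3x3 intrinsics, pixels), "eye" and "orientation" of the camera in the world. Camera axes: x right, y up, looking along -z (the intrinsics and any distortion apply to the point x, -y, -z); pixel columns grow to the right and rows downward; lengths in mm; the calibration is good to about 2 mm. A picture is of the moment at which its call begins: read the wrist's pose just before it. camera_info takes no time and is no camera call; for the wrist camera it gives the pose at the moment of the call.
- job.hand_in(): hands the job in; it is judged then, once.
Trained networks look in the newest picture that a camera, given by its name, has taken for a name from the list of things; names that differ only in an ending like _2 or _b are one class to them, and where a whole thing is asked for, a point or a joint stands for the part that bears it (a point fixed in the world has none). Each returns a list of dicts, best first, with "conf" (0 to 1); they miss things now and then, are a little off and sometimes report something else, mostly with a low value. They report only what shows in the picture. A call takes as long as a camera call.
- vision.recognise(thing, camera): "box" ([centre column, centre row, width, height] as shares, 0 to 1, of the picture: columns of its width, rows of its height, round what is visible of it).
The state is a dict: "time": time; "joint_positions": joint angles; "qd": joint speeds; "joint_torque": joint torques, N m; "tool_pos": TCP position; "eef_rot": TCP orientation; "force": force on the tool from outside, world axes, zero at the start; "wrist_torque": the same for the moment, N m; "finger_gap": opening from 0.0 (shut) to 1.0 (fully open); "grasp_force": force on a finger pad.
Only numpy, scipy, OpenCV 4.12 (cv2) and the standard library are available. Lean on these libraries where they do the work, as an engineer would, in place of code of your own. Each camera call takes 0.05 s, during which the arm holds its last target. There are 200 camera calls.

TASK

Pick the clamp with the green band out of the instrument holder and hold it up for the inspection camera: the ends of its jaws at the camera's focus point (on the lens axis, 130 mm in front of the lens), the clamp square across the line of sight and seen edge-on, jaws pointing left or right and raised about 30 degrees above level. Leave the other two instruments and the things on the table where they are and do not touch the camera. Finish while still holding the clamp steadily there: do not put it down or let go.

Things in the scene. Friction and masses are not known exactly. Their poses are not given: they have to be found in the camera images.
- green_clamp: steel ring-handled clamp, 199 mm long, 61 mm over the rings, 9 mm thick, 0.06 kg; the only one with a green band. Origin: mid-length, on its underside. y runs along it: jaw tips at y = -99, rings at +67 to +100 mm; z: normal of its flat side, up as it lies. Grip it across x at the box lock (y = -30 to +20 mm: 13 mm wide, z 1 to 8 mm), which lies free between the holder's bars
- clamp_jaws (a point): point in the jaws of the green-banded clamp, on its middle line, 8 mm behind the tips: (0, -91, 4.5) mm in the clamp's frame; axes as the clamp's
- plain_clamp: similar steel clamp without band, 173 mm long, 61 mm wide, 9 mm thick, lying in the holder; axes as the green-banded clamp's
- forceps: steel spring forceps, a slim spindle 171 mm long, 10 mm wide, 14 mm high, lying in the holder; axes as the clamps'
- holder: fixed holder: steel base 130 x 290 x 4 mm, two blue bars along its y at x = -45 and +45 mm (14 mm thick, round tops 30 mm above the table, 76 mm free between them). Three instruments lie across the bars, jaws towards its +x, at y = -85, 0, +85 mm in any order; lugs between them (y = +-43, +-127 mm) reach 43 mm above the table. Origin: centre of its underside
- camera: fixed inspection camera: grey base 100 x 120 x 14 mm, post to 259 mm, white head 56 mm wide with a black lens and a 60 mm ring lamp; the lens axis is level, 220 mm above the table. It looks along its own -x, towards the robot; the post stands at x = +76 mm, the base reaches from +26 to +126 mm. Origin: on the table straight below the lens front; z up
- focus (a point): the camera's focus point in the air: on the lens axis, 130 mm in front of the lens, 220 mm above the table; axes as the camera's (the line of sight is x, crosswise is y)
- tape_roll: bystander: beige roll of tape, 99 mm diameter, 24 mm high, loose on the table; origin: centre of its underside
- pad: bystander: cream note pad, 74 x 106 x 10 mm, loose on the table; origin: centre of its underside
- red_marker: bystander: red marker pen, 134 mm long, 14 mm thick, loose on the table; origin: centre of its underside

How it is judged:
By the outcome, as a careful person would: the job done as asked, in the order asked, and still so for the second after the job is handed in, while the arm keeps its last pose, push and grip.
It also fails if it takes over 35 s, if anything falls off the work surface, if the arm or the gripper's body presses on something with over 40 N, if the wrist force passes 120 N, or if a joint passes its speed limit or range.

## Working session

There is one attempt and no reset: what is moved stays moved. The work goes in short steps, Python scripts to look and compute and a tool call to move; the robot and the scene stay as the last step left them, time stands still between calls to the robot, and variables do not carry over. Pictures are saved under pics/ and viewed, at most 10 in all, crops included, and the job is handed in when it is done.

Besides the shell and the picture viewer there is one more tool, called in YAML: its name, and indented under it one key for each argument. apply_moves: Moves the arm, as the interface text tells. Its arguments: {"type":"object","properties":{"targets":{"type":"array"},"grip_force":{"type":"number"}},"required":["targets"]}

```bash
mkdir -p pics; ls; python3 - <<'E'
from plant import readout, vision
import cv2,numpy as np
s=readout.read_state();print(s)
for c in ("scene","side"):
    im=vision.get_image(c);cv2.imwrite(f"pics/{c}0.png",im[:,:,::-1])
    i=vision.camera_info(c);print(c,i)
    for t in ("green_clamp","clamp_jaws","plain_clamp","forceps","holder","camera","tape_roll","pad","red_marker"):
        r=vision.recognise(t,c)
        print(t,[(np.round(np.array(x["box"])*[512,384,512,384]).tolist(),round(x["conf"],2)) for x in r[:2]])
E
```

```text
pics
{'time': 0.0, 'joint_positions': array([-1.36627771e+00,  3.81198363e-01,  1.29829601e+00, -1.15742810e-05,
        1.46361694e+00, -2.15322798e-01]), 'qd': array([-5.01890124e-05,  2.78445031e-05, -6.29502379e-04,  1.42667601e-03,
       -1.04647470e-03, -7.73130319e-05]), 'joint_torque': array([-1.74404704e-03, -4.48463953e+01, -2.31279355e+01, -2.46680638e-04,
        4.79955459e-03,  1.86593917e-05]), 'tool_pos': array([ 224.10741344, -501.92918438,  230.69863313]), 'eef_rot': array([-7.59347377e-04,  9.78047029e-01,  2.08382896e-01, -1.65144033e-06]), 'force': array([ 0.41835497, -0.65322745, -0.46382083]), 'wrist_torque': array([ 0.02737031, -0.02450895,  0.00555082]), 'grasp_force': 0.0, 'finger_gap': 1.0039705857616315}
scene {'mtx': array([[485.42786394,   0.        , 257.8685004 ],
       [  0.        , 485.42786394, 187.59863665],
       [  0.        ,   0.        ,   1.        ]]), 'eye': array([194.69462176, 759.12078314, 908.22012876]), 'orientation': array([-0.28652297, -0.11002806,  0.35994946,  0.88104188])}
green_clamp [([299.0, 289.0, 90.0, 44.0], 0.76)]
clamp
[... 490 characters left out ...]
.35776705, 190.52448013],
       [  0.        ,   0.        ,   1.        ]]), 'eye': array([145.20404795, 750.74795618, 574.81561656]), 'orientation': array([-0.27433202, -0.16787063,  0.48007082,  0.81614545])}
green_clamp [([296.0, 289.0, 85.0, 42.0], 0.57)]
clamp_jaws [([295.0, 289.0, 92.0, 40.0], 0.86)]
plain_clamp [([316.0, 240.0, 53.0, 20.0], 0.55)]
forceps [([318.0, 262.0, 47.0, 15.0], 0.85)]
holder [([299.0, 273.0, 107.0, 109.0], 0.63)]
camera [([180.0, 183.0, 51.0, 95.0], 0.97)]
tape_roll [([263.0, 201.0, 36.0, 26.0], 0.8), ([180.0, 183.0, 57.0, 97.0], 0.26)]
pad [([323.0, 243.0, 60.0, 25.0], 0.48), ([179.0, 183.0, 57.0, 97.0], 0.26)]
red_marker [([306.0, 209.0, 39.0, 16.0], 0.68)]
```

```bash
python3 - <<'E'
import cv2
a=cv2.imread("pics/scene0.png")[90:330,130:390];cv2.imwrite("pics/sc.png",cv2.resize(a,None,fx=2.5,fy=2.5,interpolation=cv2.INTER_CUBIC)[:600])
a=cv2.imread("pics/side0.png")[110:330,130:380];cv2.imwrite("pics/si.png",cv2.resize(a,None,fx=2.5,fy=2.5,interpolation=cv2.INTER_CUBIC))
E
```

```text
(no output)
```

View pics/sc.png

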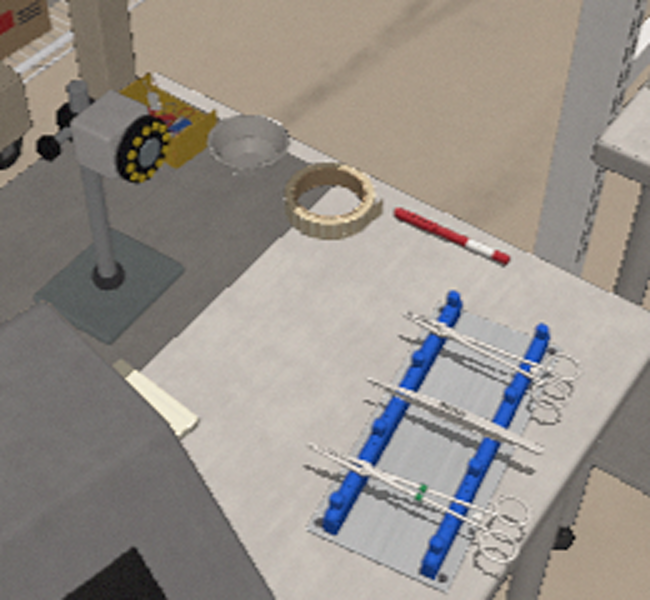

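View pics/si.png

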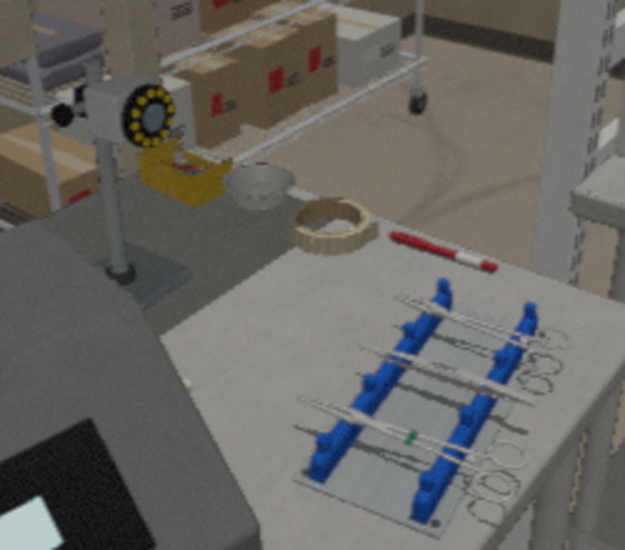

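The views show the green-banded clamp in the holder slot nearest these cameras, with its band at about scene (298,287). Its jaws point to the far-left side and its rings are at lower right. The lens is at about scene (190,151).

```bash
cat > h.py <<'E'
import numpy as np, cv2
from scipy.spatial.transform import Rotation as R
from plant import readout, vision
def q2R(q): return R.from_quat([q[1],q[2],q[3],q[0]])
def ray(info,px):
    px=np.atleast_2d(np.float64(px)); K=info["mtx"]
    d=np.c_[(px[:,0]-K[0,2])/K[0,0],-(px[:,1]-K[1,2])/K[1,1],-np.ones(len(px))]
    return info["eye"],q2R(info["orientation"]).apply(d)
def onz(info,px,z):
    e,d=ray(info,px); return e+d*((z-e[2])/d[:,2])[:,None]
def proj(info,P):
    p=q2R(info["orientation"]).inv().apply(np.atleast_2d(P)-info["eye"]);K=info["mtx"]
    return np.c_[K[0,2]+K[0,0]*p[:,0]/-p[:,2],K[1,2]-K[1,1]*p[:,1]/-p[:,2]]
def tri(obs):
    A=np.zeros((3,3));b=np.zeros(3)
    for i,px in obs:
        e,d=ray(i,px);d=d[0]/np.linalg.norm(d[0]);M=np.eye(3)-np.outer(d,d);A+=M;b+=M@e
    return np.linalg.solve(A,b)
E
python3 - <<'E'
from h import *
np.set_printoptions(precision=1,suppress=True)
S=vision.camera_info("scene");D=vision.camera_info("side")
s=lambda *p:np.array(p)/2.5+[130,90]
d=lambda *p:np.array(p)/2.5+[130,110]
print("eyes dir",q2R(S["orientation"]).apply([0,0,-1]))
print("bars z36",onz(S,[s(454,298),s(333,525),s(543,331),s(430,570)],36))
print("barsD",onz(D,[d(444,287),d(318,470),d(531,310),d(424,510)],36))
print("lens",tri([(S,s(150,152)),(D,d(154,116))]), onz(S,s(150,152),220),onz(D,d(154,116),220))
print("base",onz(S,[s(38,297),s(112,232),s(184,268),s(105,342)],12))
print("band",onz(S,s(421,493),34),onz(D,d(411,437),34))
print("jaw",onz(S,s(310,446),34),onz(D,d(300,399),34))
print("rings",onz(S,s(513,508),34),onz(S,s(488,553),34))
print("tape,pad,marker",onz(S,[s(330,205),s(170,405),s(395,212),s(508,259)],10))
E
```

```text
eyes dir [ 0.4 -0.6 -0.7]
bars z36 [[535.2  46.   36. ]
 [485.4 317.9  36. ]
 [446.   31.8  36. ]
 [399.5 305.7  36. ]]
barsD [[535.   46.3  36. ]
 [482.5 322.8  36. ]
 [446.9  30.3  36. ]
 [395.2 307.8  36. ]]
lens [754.6 212.2 225.6] [[759.2 207.7 220. ]] [[764.4 203.5 220. ]]
base [[875.7 268.6  12. ]
 [878.6 158.7  12. ]
 [785.5 153.5  12. ]
 [783.6 272.   12. ]]
band [[444.2 248.4  34. ]] [[445.7 246.7  34. ]]
jaw [[547.1 265.2  34. ]] [[547.  264.5  34. ]]
rings [[374.6 215.4  34. ]] [[370.2 264.1  34. ]]
tape,pad,marker [[721.2 -10.4  10. ]
 [686.4 290.8  10. ]
 [659.6 -42.7  10. ]
 [528.6 -53.9  10. ]]
```

apply_moves:
  targets:
    - {"tx": 0.75, "ty": 1, "tz": 0.1, "wz": -0.12, "jaw": 0}
    - {"tx": 0.75, "ty": 1, "tz": 0.1, "wz": -0.12, "jaw": 0}
    - {"tx": 0.75, "ty": 1, "tz": 0.1, "wz": -0.12, "jaw": 0}
    - {"tx": 0.75, "ty": 1, "tz": 0.1, "wz": -0.12, "jaw": 0}
    - {"tx": 0.75, "ty": 1, "tz": 0.1, "wz": -0.12, "jaw": 0}
    - {"tx": 0.75, "ty": 1, "tz": 0.1, "wz": -0.12, "jaw": 0}
    - {"tx": 0.75, "ty": 1, "tz": 0.1, "wz": -0.12, "jaw": 0}

```text
$.targets[0]: bad value
```

```bash
python3 - <<'E'
from h import *
np.set_printoptions(precision=1,suppress=True)
S=vision.camera_info("scene");D=vision.camera_info("side")
s=lambda *p:np.array(p)/2.5+[130,90]
d=lambda *p:np.array(p)/2.5+[130,110]
print(tri([(S,s(45,303)),(D,d(60,225))]),tri([(S,s(135,550)),(D,d(93,422))]))
W=vision.camera_info("wrist");st=readout.read_state()
print(W,st["tool_pos"],st["eef_rot"],st["joint_positions"])
r=q2R(st["eef_rot"]).inv();print("cam in tool",r.apply(W["eye"]-st["tool_pos"]),r.apply(q2R(W["orientation"]).apply([0,0,-1])),r.apply(q2R(W["orientation"]).apply([0,1,0])))
E
```

```text
[732.2 356.4 183.4] [539.8 479.1 166.3]
{'mtx': array([[321.1,   0. , 256. ],
       [  0. , 321.1, 188.7],
       [  0. ,   0. ,   1. ]]), 'eye': array([ 299.6, -467.7,  374.1]), 'orientation': array([ 0.8, -0.1,  0.1, -0.5])} [ 224.2 -502.2  231.3] [0.  1.  0.2 0. ] [-1.4  0.4  1.3  0.   1.5 -0.2]
cam in tool [  83.    -0.8 -142.8] [-0.3 -0.   0.9] [0.9 0.  0.3]
```

apply_moves:
  targets:
    - {"wx": 0, "wy": 0, "wz": -0.12, "tx": 0.75, "ty": 1.0, "tz": 0.1, "jaw": 0}
    - {"wx": 0, "wy": 0, "wz": -0.12, "tx": 0.75, "ty": 1.0, "tz": 0.1, "jaw": 0}
    - {"wx": 0, "wy": 0, "wz": -0.12, "tx": 0.75, "ty": 1.0, "tz": 0.1, "jaw": 0}
    - {"wx": 0, "wy": 0, "wz": -0.12, "tx": 0.75, "ty": 1.0, "tz": 0.1, "jaw": 0}
    - {"wx": 0, "wy": 0, "wz": -0.12, "tx": 0.75, "ty": 1.0, "tz": 0.1, "jaw": 0}
    - {"wx": 0, "wy": 0, "wz": -0.12, "tx": 0.75, "ty": 1.0, "tz": 0.1, "jaw": 0}
    - {"wx": 0, "wy": 0, "wz": -0.12, "tx": 0.75, "ty": 1.0, "tz": 0.1, "jaw": 0}

```text
time: 1.88
tool_pos: [450.8, -199.2, 261.8]
eef_rot: [0.0, 0.996, 0.093, 0.001]
force: [-0.4, -0.7, -0.0]
finger_gap: 0.997
grasp_force: 0.0
```

apply_moves:
  targets:
    - {"wx": 0, "wy": 0, "wz": 0, "tx": 0, "ty": 1.0, "tz": 0, "jaw": 0}
    - {"wx": 0, "wy": 0, "wz": 0, "tx": 0, "ty": 1.0, "tz": 0, "jaw": 0}
    - {"wx": 0, "wy": 0, "wz": 0, "tx": 0, "ty": 1.0, "tz": 0, "jaw": 0}
    - {"wx": 0, "wy": 0, "wz": 0, "tx": 0, "ty": 1.0, "tz": 0, "jaw": 0}
    - {"wx": 0, "wy": 0, "wz": 0, "tx": 0, "ty": 1.0, "tz": 0, "jaw": 0}
    - {"wx": 0, "wy": 0, "wz": 0, "tx": 0, "ty": 1.0, "tz": 0, "jaw": 0}

```text
time: 2.62
tool_pos: [448.8, 99.6, 261.3]
eef_rot: [-0.0, 0.996, 0.092, 0.0]
force: [1.1, -0.3, 0.3]
finger_gap: 0.998
grasp_force: 0.0
```

apply_moves:
  targets:
    - {"wx": 0, "wy": 0, "wz": 0, "tx": -0.05, "ty": 0.35, "tz": -0.2, "jaw": 0}
    - {"wx": 0, "wy": 0, "wz": 0, "tx": -0.05, "ty": 0.35, "tz": -0.2, "jaw": 0}
    - {"wx": 0, "wy": 0, "wz": 0, "tx": -0.05, "ty": 0.35, "tz": -0.2, "jaw": 0}
    - {"wx": 0, "wy": 0, "wz": 0, "tx": -0.05, "ty": 0.35, "tz": -0.2, "jaw": 0}
    - {"wx": 0, "wy": 0, "wz": 0, "tx": -0.05, "ty": 0.35, "tz": -0.2, "jaw": 0}

```text
time: 3.25
tool_pos: [435.1, 201.3, 202.1]
eef_rot: [0.0, 0.996, 0.089, 0.001]
force: [-0.3, -0.1, -0.1]
finger_gap: 1.002
grasp_force: 0.0
```

```bash
python3 - <<'E'
from h import *
st=readout.read_state();W=vision.camera_info("wrist");im=vision.get_image("wrist")
np.savez("w1",im=im,**W)
cv2.imwrite("pics/w1.png",cv2.resize(im[:,:,::-1],None,fx=1.5,fy=1.5,interpolation=cv2.INTER_CUBIC))
print(st["time"],st["tool_pos"],st["eef_rot"],st["joint_positions"])
for t in ("green_clamp","holder"):
    print(t,[(np.round(np.array(x["box"])*[512,384,512,384]).tolist(),round(x["conf"],2)) for x in vision.recognise(t,"wrist")[:2]])
E
```

```text
3.25 [435.06064168 201.34185983 202.05654582] [4.86450418e-05 9.96064060e-01 8.86324365e-02 8.22507557e-04] [ 1.85956172e-01  2.82658041e-01  1.53732119e+00 -2.64770647e-04
  1.31998562e+00  1.57932016e+00]
green_clamp [([215.0, 130.0, 54.0, 200.0], 0.74), ([299.0, 134.0, 20.0, 171.0], 0.57)]
holder [([303.0, 128.0, 298.0, 128.0], 0.6)]
```

View pics/w1.png

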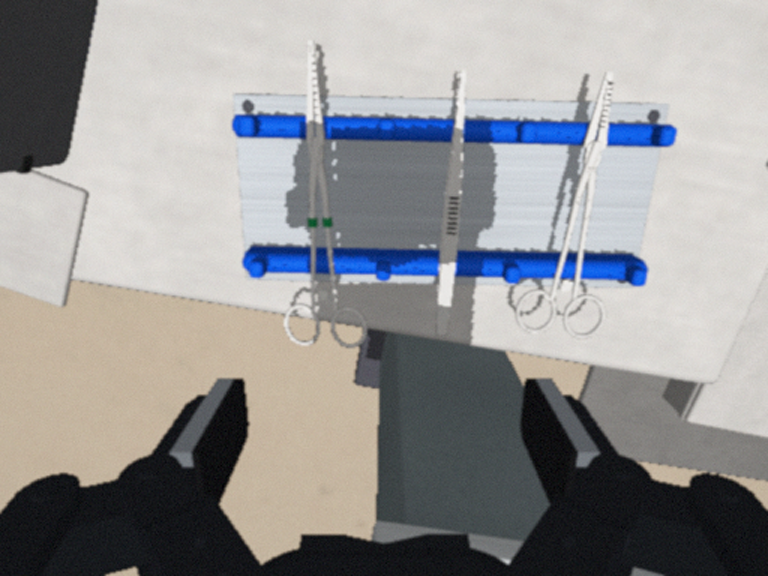

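The wrist view shows the green-banded clamp at left: tip at (315,43)/1.5, band at (320,222)/1.5, rings at about (303,325) and (350,328)/1.5, box lock just below the upper bar.

```bash
python3 - <<'E'
from h import *
np.set_printoptions(precision=1,suppress=True)
f=np.load("w1.npz");W={k:f[k] for k in("mtx","eye","orientation")}
im=f["im"]
p=onz(W,np.array([[314,43],[319.5,222],[301,324],[351,328],[246,126],[665,134],[258,261],[634,270]])/1.5,[34.5]*4+[40]*4) if 0 else None
q=lambda a,z:onz(W,np.array(a)/1.5,z)
c=q([[314,43],[317,150],[319.5,222],[302,325],[350,328]],34.5);print(c)
h=q([[246,126],[665,134],[258,261],[634,270]],38);print(h, h.mean(0))
for a,b in((0,1),(2,3)): 
    v=h[a]-h[b];print(np.degrees(np.arctan2(-v[0],v[1])),np.hypot(*v[:2]))
r=(c[3]+c[4])/2;v=c[0]-r;print("clamp yaw",np.degrees(np.arctan2(v[1],v[0])),np.hypot(*v[:2]))
crop=im[15:240,170:270,::-1];cv2.imwrite("pics/w1c.png",cv2.resize(crop,None,fx=2.6,fy=2.6,interpolation=cv2.INTER_CUBIC))
# scene/side check
S=vision.camera_info("scene");D=vision.camera_info("side")
for n in("scene","side"):
    i=vision.camera_info(n);g=cv2.imread(f"pics/{n}0.png")[:,:,::-1].astype(int)
    m=(g[...,1]>g[...,0]+35)&(g[...,1]>g[...,2]+20);m[:250]=0;m[330:]=0
    y,x=np.nonzero(m);print(n,len(x),x.mean(),y.mean(),onz(i,[[x.mean(),y.mean()]],34.5))
E
```

```text
[[550.3 264.1  34.5]
 [490.9 254.5  34.5]
 [446.2 246.9  34.5]
 [371.4 249.3  34.5]
 [375.1 215.8  34.5]]
[[497.6 298.3  38. ]
 [537.8  46.7  38. ]
 [413.9 283.2  38. ]
 [451.6  35.8  38. ]] [475.2 166.   38. ]
9.071015742460794 254.79212210221837
8.683764882456991 250.34757964412807
clamp yaw 10.1211457772009 179.85011762250258
scene 14 298.0 286.5 [[445.6 247.7  34.5]]
side 12 293.6666666666667 284.8333333333333 [[446.6 248.1  34.5]]
```

View pics/w1c.png

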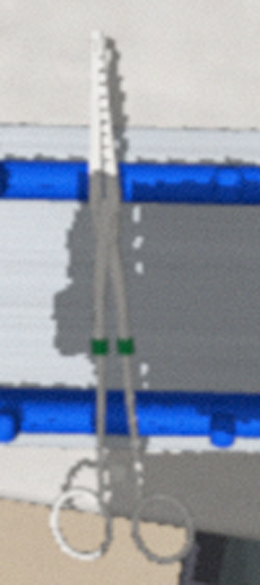

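apply_moves:
  targets:
    - {"wx": 0, "wy": 0, "wz": 0, "tx": 0.083, "ty": 0.159, "tz": -0.1, "jaw": 0.3}
    - {"wx": 0, "wy": 0, "wz": 0, "tx": 0.083, "ty": 0.159, "tz": -0.2, "jaw": 0.3}
    - {"wx": 0, "wy": 0, "wz": 0, "tx": 0.083, "ty": 0.159, "tz": -0.35, "jaw": 0.3}
    - {"wx": 0, "wy": 0, "wz": 0, "tx": 0.083, "ty": 0.159, "tz": -0.42, "jaw": 0.3}
    - {"wx": 0, "wy": 0, "wz": 0, "tx": 0.083, "ty": 0.159, "tz": -0.42, "jaw": 0.3}
    - {"wx": 0, "wy": 0, "wz": 0, "tx": 0.083, "ty": 0.159, "tz": -0.42, "jaw": 0.3}

```text
time: 4.15
tool_pos: [459.8, 250.4, 76.5]
eef_rot: [-0.0, 0.996, 0.09, 0.001]
force: [0.5, -0.8, 0.2]
finger_gap: 0.697
grasp_force: 0.0
```

```bash
python3 - <<'E'
from h import *
st=readout.read_state();W=vision.camera_info("wrist");im=vision.get_image("wrist");np.savez("w2",im=im,**W)
cv2.imwrite("pics/w2.png",cv2.resize(im[:,:,::-1],None,fx=1.5,fy=1.5,interpolation=cv2.INTER_CUBIC))
print(st["tool_pos"],st["eef_rot"],st["joint_positions"])
print("expected tip,lock,band,tcp axis@34",proj(W,[[550.3,264.1,34.5],[460,249,34.5],[446,247.3,34.5],[*st["tool_pos"][:2],34.5]])*1.5)
E
```

```text
[459.80789284 250.43095471  76.46071631] [-1.80764483e-04  9.95978096e-01  8.95916145e-02  9.70563544e-04] [2.72376251e-01 5.03993090e-01 1.59779010e+00 3.37646552e-06
 1.03783496e+00 1.66374697e+00]
expected tip,lock,band,tcp axis@34 [[393.71147404  92.8193801 ]
 [389.49791197 327.66703711]
 [387.47932031 357.82953817]
 [386.05258199 327.52409672]]
```

View pics/w2.png

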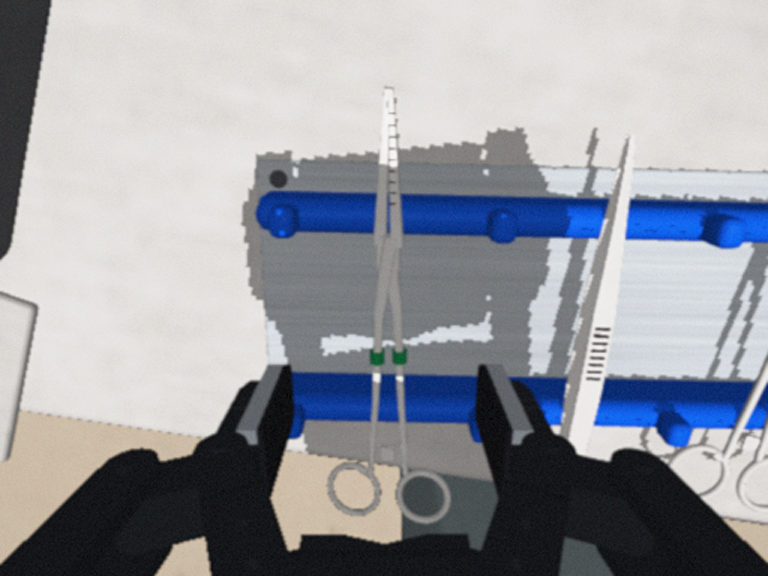

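The wrist view shows the clamp centred between the fingers (axis at column ~388, TCP axis at 386) and the forceps clear to the right. I'll descend and grip.

apply_moves:
  targets:
    - {"wx": 0, "wy": 0, "wz": 0, "tx": 0.01, "ty": 0, "tz": -0.07, "jaw": 0.3}
    - {"wx": 0, "wy": 0, "wz": 0, "tx": 0.01, "ty": 0, "tz": -0.14, "jaw": 0.3}
    - {"wx": 0, "wy": 0, "wz": 0, "tx": 0.01, "ty": 0, "tz": -0.19, "jaw": 0.3}
    - {"wx": 0, "wy": 0, "wz": 0, "tx": 0.01, "ty": 0, "tz": -0.203, "jaw": 0.3}
    - {"wx": 0, "wy": 0, "wz": 0, "tx": 0.01, "ty": 0, "tz": -0.203, "jaw": 0.3}
    - {"wx": 0, "wy": 0, "wz": 0, "tx": 0.01, "ty": 0, "tz": -0.203, "jaw": 0.6}
    - {"wx": 0, "wy": 0, "wz": 0, "tx": 0.01, "ty": 0, "tz": -0.203, "jaw": 0.75}
    - {"wx": 0, "wy": 0, "wz": 0, "tx": 0.01, "ty": 0, "tz": -0.203, "jaw": 1}
    - {"wx": 0, "wy": 0, "wz": 0, "tx": 0.01, "ty": 0, "tz": -0.203, "jaw": 1}
    - {"wx": 0, "wy": 0, "wz": 0, "tx": 0.01, "ty": 0, "tz": -0.203, "jaw": 1}
    - {"wx": 0, "wy": 0, "wz": 0, "tx": 0.01, "ty": 0, "tz": -0.203, "jaw": 1}
  grip_force: 60

```text
time: 5.58
tool_pos: [462.2, 250.5, 14.6]
eef_rot: [-0.0, 0.996, 0.09, 0.0]
force: [-0.4, 0.3, 4.0]
finger_gap: 0.118
grasp_force: 58.6
```

apply_moves:
  targets:
    - {"wx": 0, "wy": 0, "wz": 0, "tx": 0, "ty": 0, "tz": 0.05, "jaw": 1}
    - {"wx": 0, "wy": 0, "wz": 0, "tx": 0, "ty": 0, "tz": 0.12, "jaw": 1}
    - {"wx": 0, "wy": 0, "wz": 0, "tx": 0, "ty": 0, "tz": 0.25, "jaw": 1}
    - {"wx": 0, "wy": 0, "wz": 0, "tx": 0, "ty": 0, "tz": 0.4, "jaw": 1}
    - {"wx": 0, "wy": 0, "wz": 0, "tx": 0, "ty": 0, "tz": 0.55, "jaw": 1}
    - {"wx": 0, "wy": 0, "wz": 0, "tx": 0, "ty": 0, "tz": 0.6, "jaw": 1}
    - {"wx": 0, "wy": 0, "wz": 0, "tx": 0, "ty": 0, "tz": 0.6, "jaw": 1}

```text
time: 6.45
tool_pos: [462.1, 250.6, 195.8]
eef_rot: [-0.0, 0.996, 0.09, 0.001]
force: [0.1, 0.7, -1.1]
finger_gap: 0.112
grasp_force: 58.7
```

```bash
python3 - <<'E'
from h import *
st=readout.read_state();W=vision.camera_info("wrist");im=vision.get_image("wrist");np.savez("w3",im=im,**W)
a=cv2.resize(im[:,:,::-1],None,fx=1.5,fy=1.5,interpolation=cv2.INTER_CUBIC)[:300,150:550]
cams=[a]
for n in("scene","side"):
    g=vision.get_image(n);cv2.imwrite(f"pics/{n}3.png",g[:,:,::-1]);cams.append(cv2.resize(g[210:310,220:353,::-1],(400,300),interpolation=cv2.INTER_CUBIC))
g=vision.get_image("scene")[120:270,150:350,::-1];cams.append(cv2.resize(g,(400,300),interpolation=cv2.INTER_CUBIC))
cv2.imwrite("pics/m3.png",np.vstack([np.hstack(cams[:2]),np.hstack(cams[2:])]))
print(st["tool_pos"],st["eef_rot"],st["grasp_force"])
E
```

```text
[462.14047349 250.59165732 195.7891986 ] [-2.61866192e-04  9.95955417e-01  8.98404226e-02  1.19920706e-03] 58.65386898874107
```

View pics/m3.png

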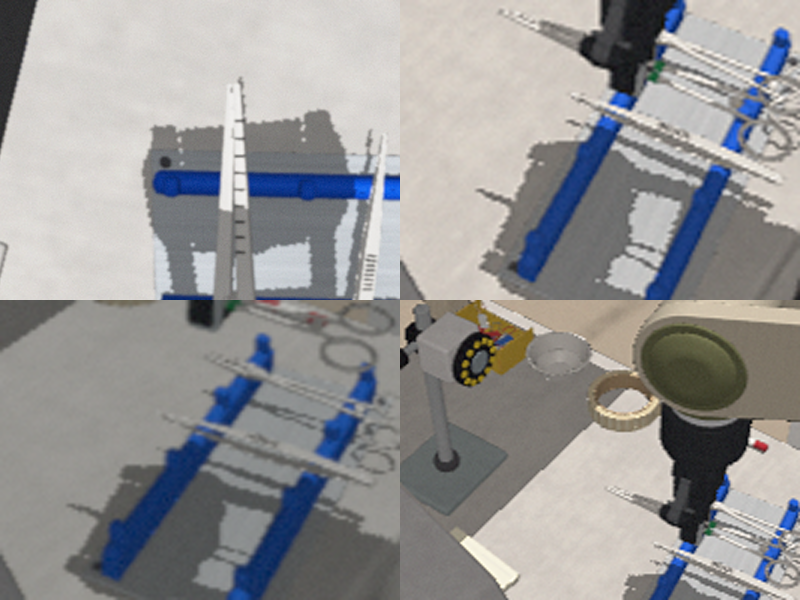

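The clamp is held and lifted, the other two instruments are still in place, and its tip is at scene ≈(253.5,214). Next I'll measure the inspection camera precisely from its LED ring and base.

```bash
python3 - <<'E'
from h import *
np.set_printoptions(precision=1,suppress=True)
I={n:vision.camera_info(n) for n in("scene","side")};el={}
for n in I:
    g=cv2.imread(f"pics/{n}0.png")[:,:,::-1].astype(int)
    m=(np.minimum(g[...,0],g[...,1])>g[...,2]+60)&(g[...,0]>120);m=m.astype(np.uint8)
    box=(173,132,202,168) if n=="scene" else (174,138,203,173)
    k=np.zeros_like(m);k[box[1]:box[3],box[0]:box[2]]=m[box[1]:box[3],box[0]:box[2]]
    c,L,s,ce=cv2.connectedComponentsWithStats(k);pts=np.array([ce[j] for j in range(1,c) if s[j,4]>=2],np.float32)
    el[n]=pts;e=cv2.fitEllipse(pts) ;print(n,len(pts),e); I[n]["c"]=e[0]
print("lamp centre",tri([(I[n],I[n]["c"]) for n in I]),[onz(I[n],[I[n]["c"]],220)[0] for n in I])
# fit circle pose: centre, yaw, radius; z=220 fixed
from scipy.optimize import least_squares
def cost(p,free=True):
    x,y,z,yaw,r=p;t=np.linspace(0,2*np.pi,181);ax=np.array([-np.sin(yaw),np.cos(yaw),0])
    C=np.array([x,y,z])+r*(np.cos(t)[:,None]*ax+np.sin(t)[:,None]*[0,0,1]);o=[]
    for n in I:
        q=proj(I[n],C); d=el[n][:,None]-q[None]; j=np.argmin((d**2).sum(2),1); 
        o+=list(np.sqrt((d**2).sum(2).min(1)))
    return o
for zf in(220,):
    s=least_squares(lambda p:cost([p[0],p[1],zf,p[2],p[3]]),[760,210,0,23]);print(s.x,np.degrees(s.x[2]),s.cost)
s=least_squares(cost,[760,210,220,0,23]);print(s.x,np.degrees(s.x[3]),s.cost)
# tip
f=np.load("w3.npz");W={k:f[k] for k in("mtx","eye","orientation")}
st=readout.read_state();r=q2R(st["eef_rot"]).inv()
T=tri([(W,np.array([386,80])/1.5),(I["scene"],[253.5,214])]);print("tip",T,"in tool",r.apply(T-st["tool_pos"]))
for n in I: print(n,proj(I[n],[T]))
g=cv2.imread("pics/side3.png")
cv2.imwrite("pics/s3.png",np.hstack([cv2.resize(cv2.imread("pics/scene0.png")[120:240,140:230],(450,600),interpolation=cv2.INTER_CUBIC),cv2.resize(g[180:264,225:274],(350,600),interpolation=cv2.INTER_CUBIC)]))
E
```

```text
scene 14 ((190.50909423828125, 148.3425750732422), (13.244379997253418, 29.033817291259766), 28.4075984954834)Traceback (most recent call last):
  File "<stdin>", line 10, in <module>
cv2.error: OpenCV(4.12.0) /io/opencv/modules/imgproc/src/shapedescr.cpp:356: error: (-215:Assertion failed) n >= 0 && (depth == CV_32F || depth == CV_32S) in function 'fitEllipseNoDirect'
```

```bash
cat > lamp.py <<'E'
from h import *
from scipy.optimize import least_squares
np.set_printoptions(precision=1,suppress=True)
I={n:vision.camera_info(n) for n in("scene","side")};el={}
c0={"scene":(190,151),"side":(191.6,156.4)}
for n in I:
    g=cv2.imread(f"pics/{n}0.png")[:,:,::-1].astype(float)
    w=np.clip(np.minimum(g[...,0],g[...,1])-g[...,2]-25,0,None)
    yy,xx=np.mgrid[:384,:512];w[np.hypot(xx-c0[n][0],yy-c0[n][1])>14]=0
    k=(w>10).astype(np.uint8)
    c,L,s,ce=cv2.connectedComponentsWithStats(k)
    el[n]=np.array([[np.average(xx[L==j],weights=w[L==j]),np.average(yy[L==j],weights=w[L==j])] for j in range(1,c)])
    print(n,s[1:,4],el[n].tolist() if len(el[n])<20 else len(el[n]))
def cost(p):
    x,y,z,yaw,r=p;t=np.linspace(0,2*np.pi,361);ax=np.array([-np.sin(yaw),np.cos(yaw),0])
    C=np.array([x,y,z])+r*(np.cos(t)[:,None]*ax+np.sin(t)[:,None]*[0,0,1]);o=[]
    for n in I: o+=list(np.sqrt(((el[n][:,None]-proj(I[n],C)[None])**2).sum(2).min(1)))
    return o
for z in (None,220):
    f=(lambda p:cost([p[0],p[1],z,p[2],p[3]])) if z else (lambda p:cost([p[0],p[1],p[4],p[2],p[3]]))
    s=least_squares(f,[760,210,0,23]+([] if z else [220]),loss="soft_l1",f_scale=.5,x_scale=[10,10,.1,3]+([] if z else [10]));print(s.x,np.degrees(s.x[2]),s.cost)
E
python3 lamp.py; python3 - <<'E'
from h import *
I={n:vision.camera_info(n) for n in("scene","side")}
f=np.load("w3.npz");W={k:f[k] for k in("mtx","eye","orientation")}
st=readout.read_state();r=q2R(st["eef_rot"]).inv()
T=tri([(W,np.array([386,80])/1.5),(I["scene"],[253.5,214])]);print("tip",T,"in tool",r.apply(T-st["tool_pos"]))
for n in I: print(n,proj(I[n],[T]))
a=cv2.resize(cv2.imread("pics/scene0.png")[120:240,140:230],(450,600),interpolation=cv2.INTER_CUBIC)
b=cv2.resize(cv2.imread("pics/side3.png")[180:264,225:274],(350,600),interpolation=cv2.INTER_CUBIC)
cv2.imwrite("pics/s3.png",np.hstack([a,b]))
E
```

```text
scene [142  12  13  38] [[196.82566882322084, 147.81640146878826], [184.48863636363637, 146.08712121212122], [182.22710622710622, 151.50732600732601], [184.9651567944251, 158.98257839721254]]
side [39 10  9  6 10 79] [[191.09778729478944, 148.09850107066381], [183.97953964194375, 154.89769820971867], [197.9037800687285, 153.1443298969072], [197.45989304812835, 158.1283422459893], [183.7087912087912, 160.02472527472528], [191.9573268921095, 166.42109500805154]]
[762.8 206.6  -0.1  22.  219.3] -3.47137082822644 0.5651750118787853
[762.1 207.2  -0.1  21.8] -3.8732298758875143 0.5608639279425258
tip [550.84090723 266.39763929 211.56688388] in tool [ 90.66788778   0.162578   -18.30133257]
scene [[252.67099418 213.90955874]]
side [[245.89406312 197.63544478]]
```

View pics/s3.png

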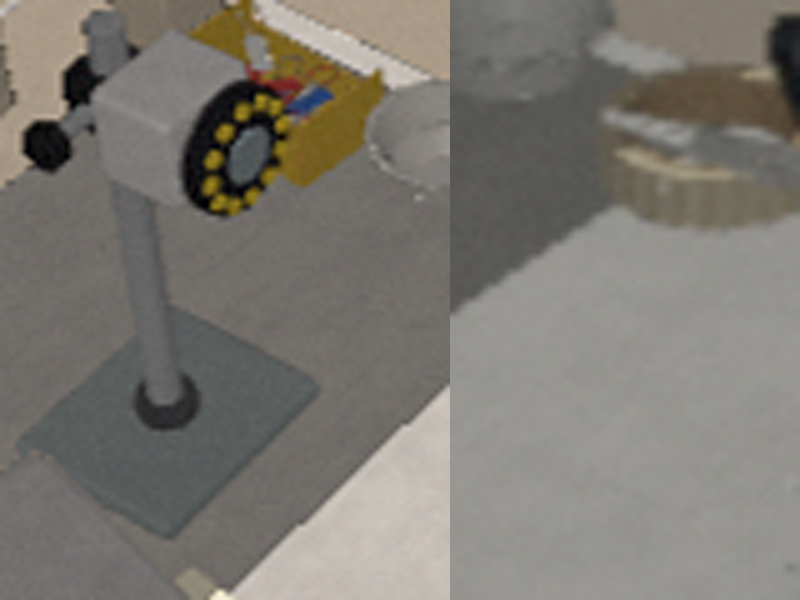

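The left panel shows the inspection camera with 12 LEDs around the lens at about (248,154)/5 and the base corners. The right panel shows the clamp tip at side ≈(246.4,195.7), close to the prediction of (245.9,197.6).

```bash
python3 - <<'E'
from h import *
from scipy.optimize import least_squares
np.set_printoptions(precision=2,suppress=True)
I={n:vision.camera_info(n) for n in("scene","side")}
led=np.array([(244,110),(262,101),(275,106),(288,130),(283,154),(270,177),(254,195),(235,206),(221,200),(208,187),(213,158),(226,132)])/5+[140-.4,120-.4]
cor=np.array([(178,305),(318,385),(169,530),(18,444)])/5+[140-.4,120-.4]
ds=np.array([[184,154.9],[197.9,153.1],[197.5,158.1],[183.7,160.0]])
def res(p,wb=1):
    x,y,yaw,r,z=p;ex=np.array([np.cos(yaw),np.sin(yaw),0]);ey=np.array([-np.sin(yaw),np.cos(yaw),0]);o=np.array([x,y,0])
    t=np.linspace(0,2*np.pi,361);C=o+[0,0,z]+r*(np.cos(t)[:,None]*ey+np.sin(t)[:,None]*[0,0,1])
    f=lambda n,q:np.sqrt(((q[:,None]-proj(I[n],C)[None])**2).sum(2).min(1))
    B=np.array([o+a*ex+b*ey+[0,0,14] for a,b in((126,-60),(26,-60),(26,60),(126,60))])
    return np.r_[f("scene",led),.5*f("side",ds),wb*(proj(I["scene"],B)-cor).ravel(),(z-220)/2]
for wb in(1,.3,.01):
    s=least_squares(res,[760,210,0,22,220],args=(wb,),x_scale=[10,10,.1,3,10]);print(wb,s.x,np.degrees(s.x[2]),s.cost,(res(s.x)[16:24]))
E
```

```text
1 [758.38 209.84   0.02  24.13 222.44] 1.0995037287487144 5.031877718664116 [-0.78 -0.86  1.16 -0.68 -0.9   0.29 -1.36 -0.6 ]
0.3 [760.37 208.43   0.01  24.14 220.72] 0.7201441297205576 1.4516337463200568 [-0.65 -1.61  1.09 -1.33 -1.19 -0.58 -1.4  -1.58]
0.01 [761.17 207.6   -0.02  23.91 220.08] -1.1341258016979974 0.6950434696258319 [ 0.96 -2.49  1.86 -1.52 -1.56 -1.54 -0.76 -3.26]
```

apply_moves:
  targets:
    - {"wx": 0, "wy": 0, "wz": 0, "tx": 0.05, "ty": -0.08, "tz": 0.1, "jaw": 1}
    - {"wx": 0, "wy": 0, "wz": 0, "tx": 0.15, "ty": -0.2, "tz": 0.18, "jaw": 1}
    - {"wx": 0, "wy": 0, "wz": 0, "tx": 0.27, "ty": -0.31, "tz": 0.18, "jaw": 1}
    - {"wx": 0, "wy": 0, "wz": 0, "tx": 0.33, "ty": -0.37, "tz": 0.18, "jaw": 1}
    - {"wx": 0, "wy": 0, "wz": 0, "tx": 0.33, "ty": -0.37, "tz": 0.18, "jaw": 1}

```text
time: 7.28
tool_pos: [561.4, 138.6, 247.1]
eef_rot: [-0.0, 0.996, 0.089, -0.001]
force: [0.2, 1.0, -0.2]
finger_gap: 0.114
grasp_force: 58.7
```

```bash
cat > tgt.py <<'E'
from h import *
import sys
np.set_printoptions(precision=4,suppress=True)
def target(F,yaw,pt=(82.7,.2,-18.5),tilt=30):
    R1=R.from_euler("z",yaw,degrees=True)*R.from_euler("x",tilt,degrees=True)*R.from_matrix(np.array([[0,1,0],[1,0,0],[0,0,-1.]]).T)
    return R1,np.array(F)-R1.apply(pt)
def report(F,yaw,**k):
    st=readout.read_state();R0=q2R(st["eef_rot"]);R1,p=target(F,yaw,**k)
    print("t",st["time"],"pos",st["tool_pos"],"joints",st["joint_positions"],"gf",st["grasp_force"])
    print("tcp target",p,"w/2",(R1*R0.inv()).as_rotvec()/2,"t/300",(p-st["tool_pos"])/300)
E
python3 -c "
from tgt import *
report((630,207.5,220),0.5)"
```

```text
t 7.275 pos [561.442  138.5992 247.0926] joints [0.0374 0.422  1.1846 0.0001 1.5374 1.4302] gf 58.68932059202052
tcp target [630.3443 145.1303 162.6285] w/2 [ 0.2196 -0.1823  0.6834] t/300 [ 0.2297  0.0218 -0.2815]
```

apply_moves:
  targets:
    - {"wx": 0.0275, "wy": -0.023, "wz": 0.0855, "tx": 0, "ty": 0, "tz": 0, "jaw": 1}
    - {"wx": 0.055, "wy": -0.0455, "wz": 0.171, "tx": 0, "ty": 0, "tz": 0, "jaw": 1}
    - {"wx": 0.0825, "wy": -0.068, "wz": 0.256, "tx": 0, "ty": 0, "tz": 0, "jaw": 1}
    - {"wx": 0.11, "wy": -0.091, "wz": 0.342, "tx": 0, "ty": 0, "tz": 0, "jaw": 1}
    - {"wx": 0.137, "wy": -0.114, "wz": 0.427, "tx": 0, "ty": 0, "tz": 0, "jaw": 1}
    - {"wx": 0.165, "wy": -0.137, "wz": 0.5125, "tx": 0, "ty": 0, "tz": 0, "jaw": 1}
    - {"wx": 0.192, "wy": -0.16, "wz": 0.598, "tx": 0, "ty": 0, "tz": 0, "jaw": 1}
    - {"wx": 0.2196, "wy": -0.1823, "wz": 0.6834, "tx": 0, "ty": 0, "tz": 0, "jaw": 1}
    - {"wx": 0.2196, "wy": -0.1823, "wz": 0.6834, "tx": 0, "ty": 0, "tz": 0, "jaw": 1}
    - {"wx": 0.2196, "wy": -0.1823, "wz": 0.6834, "tx": 0, "ty": 0, "tz": 0, "jaw": 1}

```text
time: 8.52
tool_pos: [560.5, 140.3, 248.4]
eef_rot: [-0.184, 0.68, 0.686, 0.183]
force: [-0.3, -0.1, 0.3]
finger_gap: 0.111
grasp_force: 58.7
```

```bash
python3 - <<'E'
from tgt import *
report((630,207.5,220),0.5)
W=vision.camera_info("wrist");im=vision.get_image("wrist");np.savez("w4",im=im,**W)
cv2.imwrite("pics/w4.png",cv2.resize(im[:,:,::-1],None,fx=1.5,fy=1.5,interpolation=cv2.INTER_CUBIC))
st=readout.read_state();T=st["tool_pos"]+q2R(st["eef_rot"]).apply([90.7,.2,-18.4])
a,b=np.radians(0.5),[760.4,208.4,0];M=lambda v:np.array(b)+[v[0],v[1],v[2]]
print("tip exp",proj(W,[T])*1.5,"base exp",proj(W,[M((26,-60,14)),M((26,60,14)),M((126,60,14)),M((126,-60,14))])*1.5)
E
```

```text
t 8.525 pos [560.5232 140.2852 248.4303] joints [-0.1908  0.4141  1.2956  0.5139  1.5492 -0.2408] gf 58.69075089372927
tcp target [630.3443 145.1303 162.6285] w/2 [-0.0008 -0.0001  0.0004] t/300 [ 0.2327  0.0162 -0.286 ]
tip exp [[387.0159  88.2483]] base exp [[662.1935 372.194 ]
 [647.5018 230.9823]
 [763.4461 231.7148]
 [785.0651 373.0582]]
```

View pics/w4.png

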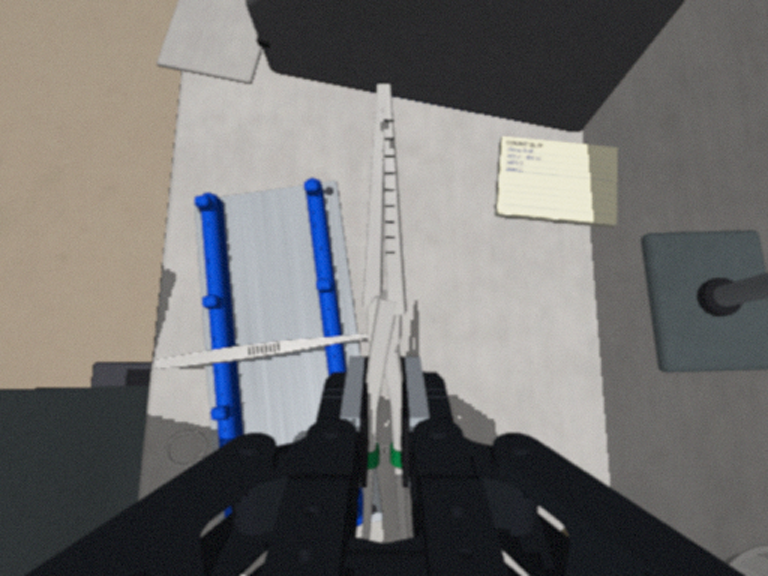

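The wrist view shows the clamp pointing up the image with its tip at (384,86), against an expected (387,88). The inspection camera's base front edge runs from about (642,237) to (660,370). I'll refine the camera pose from that edge.

```bash
python3 - <<'E'
from h import *
np.set_printoptions(precision=2,suppress=True)
f=np.load("w4.npz");W={k:f[k] for k in("mtx","eye","orientation")};g=f["im"].astype(float).mean(2)
g=cv2.GaussianBlur(g,(3,3),0)
P=[]
for r in range(166,240,3):
    d=np.diff(g[r,415:450]);j=np.argmin(d);y0,y1,y2=d[j-1:j+2] if 0<j<33 else (0,-1,0);P.append([415+j+.5+.5*(y0-y2)/(y0-2*y1+y2),r])
P=np.array(P)
for z in(0,14):
    X=onz(W,P,z);k=np.polyfit(X[:,1],X[:,0],1);res=X[:,0]-np.polyval(k,X[:,1]);ok=abs(res-np.median(res))<2
    k=np.polyfit(X[ok,1],X[ok,0],1);print(z,"front x at y=208",np.polyval(k,208),"yaw",-np.degrees(np.arctan(k[0])),ok.sum(),np.std(res[ok]))
# top/bottom edges (columns 455..500)
for r0,r1,sg in((140,165,-1),(238,258,1)):
    Q=[]
    for c in range(445,492,4):
        d=np.diff(g[r0:r1,c])*sg;j=np.argmax(d);Q.append([c,r0+j+.5])
    Q=np.array(Q)
    for z in(0,14):
        X=onz(W,Q,z);k=np.polyfit(X[:,0],X[:,1],1);print(sg,z,"y at x=785,836",np.polyval(k,[785,836]),"slope deg",np.degrees(np.arctan(k[0])),np.std(X[:,1]-np.polyval(k,X[:,0])))
print("post foot",onz(W,np.array([[719,297]])/1.5,[14]))
E
```

```text
0 front x at y=208 788.8034384991718 yaw 2.036304280022626 25 0.09968949221658809
14 front x at y=208 780.9816611474793 yaw 2.0363042800227187 25 0.09631616371108864
-1 0 y at x=785,836 [271.75 273.52] slope deg 1.9947611915070405 0.44742736532563165
-1 14 y at x=785,836 [267.6  269.38] slope deg 1.9947611915070425 0.4322871589504242
1 0 y at x=785,836 [148.85 150.08] slope deg 1.383954980494762 0.35313079206943215
1 14 y at x=785,836 [148.78 150.02] slope deg 1.3839549804947964 0.3411814266892483
post foot [[840.69 210.93  14.  ]]
```

```bash
python3 -c "
from tgt import *
report((631,204,220),1.8,pt=(82.7,-.4,-18.5))"
```

```text
t 8.575 pos [560.5704 140.259  248.6317] joints [-0.1909  0.4139  1.2953  0.514   1.5494 -0.2416] gf 58.69062403777207
tcp target [633.3589 141.673  162.6285] w/2 [-0.0008  0.0002  0.0114] t/300 [ 0.2426  0.0047 -0.2867]
```

apply_moves:
  targets:
    - {"wx": 0, "wy": 0, "wz": 0.011, "tx": 0.06, "ty": 0, "tz": -0.07, "jaw": 1}
    - {"wx": 0, "wy": 0, "wz": 0.011, "tx": 0.13, "ty": 0.005, "tz": -0.15, "jaw": 1}
    - {"wx": 0, "wy": 0, "wz": 0.011, "tx": 0.2, "ty": 0.005, "tz": -0.23, "jaw": 1}
    - {"wx": 0, "wy": 0, "wz": 0.011, "tx": 0.243, "ty": 0.005, "tz": -0.285, "jaw": 1}
    - {"wx": 0, "wy": 0, "wz": 0.011, "tx": 0.243, "ty": 0.005, "tz": -0.285, "jaw": 1}
    - {"wx": 0, "wy": 0, "wz": 0.011, "tx": 0.243, "ty": 0.005, "tz": -0.285, "jaw": 1}
    - {"wx": 0, "wy": 0, "wz": 0.011, "tx": 0.243, "ty": 0.005, "tz": -0.285, "jaw": 1}

```text
time: 9.45
tool_pos: [633.8, 141.0, 164.1]
eef_rot: [-0.186, 0.672, 0.694, 0.182]
force: [0.5, 1.0, -1.3]
finger_gap: 0.11
grasp_force: 58.7
```

```bash
python3 - <<'E'
from tgt import *
P=[]
for n in("scene","side","wrist"):
    P.append(readout.read_state()["tool_pos"]);im=vision.get_image(n)
    np.savez("f_"+n,im=im,**vision.camera_info(n))
P.append(readout.read_state()["tool_pos"]);print("mean pos",np.mean(P,0),np.std(P,0))
report((631,204,220),1.8,pt=(82.7,-.4,-18.5))
st=readout.read_state();Rt=q2R(st["eef_rot"]);p=np.mean(P,0);T=p+Rt.apply([90.7,-.4,-18.4]);out=[]
for n in("scene","side"):
    f=np.load(f"f_{n}.npz");W={k:f[k] for k in("mtx","eye","orientation")}
    u=proj(W,[T,p+Rt.apply([-90,0,-18.4]),[761,208,220]]);print(n,"tip,ring,lens",u)
    x,y=u[0].round().astype(int);x0,y0=x-45,y-60
    a=f["im"][y0:y0+120,x0:x0+80,::-1];out.append(cv2.resize(a,None,fx=5,fy=5,interpolation=cv2.INTER_CUBIC));print(x0,y0)
cv2.imwrite("pics/f.png",np.hstack(out))
E
```

```text
mean pos [633.8488 140.9691 163.8768] [0.0175 0.021  0.2011]
t 9.6 pos [633.8611 140.9689 163.6023] joints [-0.1669  0.615   1.1928  0.5183  1.4622 -0.2908] gf 58.702889139183156
tcp target [633.3589 141.673  162.6285] w/2 [-0.0012  0.0011 -0.0003] t/300 [-0.0017  0.0023 -0.0032]
scene tip,ring,lens [[237.0241 174.6073]
 [276.5169 163.8995]
 [189.2577 150.545 ]]
192 115
side tip,ring,lens [[233.0756 170.1047]
 [273.3373 180.1878]
 [191.2013 157.3849]]
188 110
```

View pics/f.png

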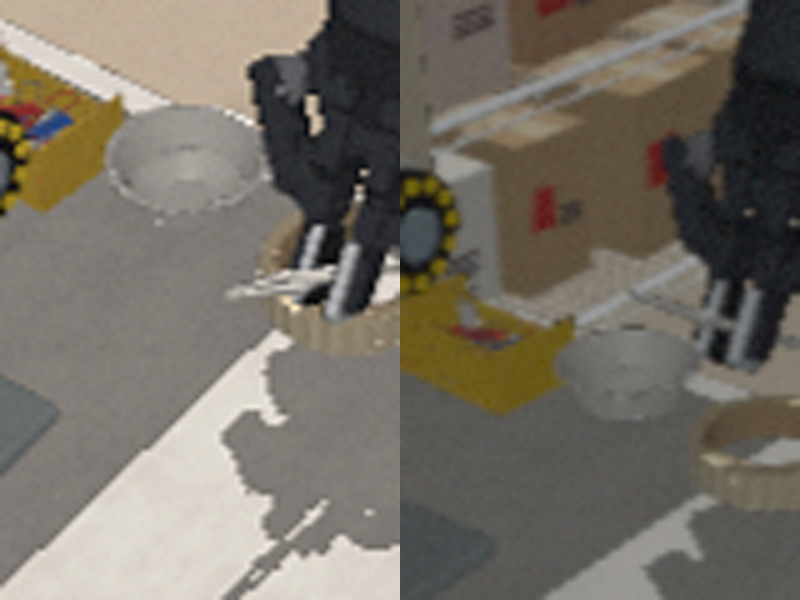

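Both views put the tip about 1–2 px higher than predicted: scene (237.2,173.4), side (233.6,168). I'll lower the tool slightly and let it settle.

apply_moves:
  targets:
    - {"wx": 0, "wy": 0, "wz": 0, "tx": -0.002, "ty": 0.002, "tz": -0.007, "jaw": 1}
    - {"wx": 0, "wy": 0, "wz": 0, "tx": -0.002, "ty": 0.002, "tz": -0.007, "jaw": 1}
    - {"wx": 0, "wy": 0, "wz": 0, "tx": -0.002, "ty": 0.002, "tz": -0.007, "jaw": 1}
    - {"wx": 0, "wy": 0, "wz": 0, "tx": -0.002, "ty": 0.002, "tz": -0.007, "jaw": 1}
    - {"wx": 0, "wy": 0, "wz": 0, "tx": -0.002, "ty": 0.002, "tz": -0.007, "jaw": 1}
    - {"wx": 0, "wy": 0, "wz": 0, "tx": -0.002, "ty": 0.002, "tz": -0.007, "jaw": 1}

```text
time: 10.35
tool_pos: [633.4, 141.6, 160.8]
eef_rot: [-0.186, 0.672, 0.694, 0.181]
force: [-0.3, 0.3, -0.9]
finger_gap: 0.112
grasp_force: 58.7
```

```bash
python3 - <<'E'
from tgt import *
from plant import job
report((631,204,220),1.8,pt=(82.7,-.4,-18.5))
st=readout.read_state();print(abs(st["qd"]).max(),st["force"])
print(job.hand_in())
E
```

```text
t 10.35 pos [633.3654 141.5682 160.8063] joints [-0.1661  0.6172  1.1973  0.5187  1.4568 -0.2931] gf 58.70182190739371
tcp target [633.3589 141.673  162.6285] w/2 [-0.0013  0.0006 -0.0004] t/300 [-0.      0.0003  0.0061]
0.0012677397313507548 [-0.2651  0.3303 -0.8975]
the job is handed in; nothing more can be done
None
```

I handed the job in at 10.4 s with the green-banded clamp still gripped at 59 N, jaws pointing left and raised 30°, edge-on, and their ends within my few-millimetre measurement error of the focus point; nothing else was touched as far as the pictures showed.

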